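# Aim the probe boom at the index pin

### The arm

A 6-joint arm with a two-finger parallel gripper is mounted at the origin on a cart in front of the work surface, level with it; the furniture and walls round the work are solid. World frame = base frame: x ahead of the robot, y to its left, z up, the work surface at z = 0. Lengths are in m, angles in rad, forces in N, time in s.
With the tool pointing down it reaches from about 0.35 to 0.85 m from the base axis. Payload 8.1 kg.
Tool frame: the origin (TCP) lies at the centre of the arm's flange, where the gripper is bolted on; the fingertips stand 186 mm ahead of it and the grasp point (between the pads) lies 167 mm ahead of it; z points along the fingers, y is the line along which they close (so a half turn about z gives the same grasp; the last joint's range is limited). The gripper opens to 93 mm and grips with 3 to 60 N. Pads are 15 mm wide; open, the fingers measure 128 mm over their backs; the gripper's body (75 mm by 188 mm) begins 65 mm behind the grasp point.
Start: joints at [-1.417, 0.13, 1.488, -0, 1.523, -0.085], TCP at [0.142, -0.583, 0.405] pointing down, gripper open.
Joint ranges: [-2.96, 2.96], [-0.89, 2.26], [0.02, 2.5], [-1.34, 4.48], [0, 2.73], [-2.66, 2.66]. Speed limits (rad/s): [2.39, 2.39, 2.79, 3.14, 3.14, 3.14].

### API

Orientations are given as a rotation vector (axis times angle).
In Python, from plant import robot gives the robot as it stands.
- The arm moves only by the tool apply_moves, never from a script. Its argument "series" is a list of rows, each a list of 2 entries, a list of its own where there are three numbers: the shift along the tool's x, y, z in mm, then the turn, a rotation vector about the tool's x, y, z in rad. A call has 1 to 12 rows; each row shifts and turns the commanded pose from where the row before left it, along the tool's axes as they then stand; what a row does not reach is not made up. A row lasts 1/12 s, in which the tool goes at most 41.7 mm and 7.16 degrees, less where a joint would pass 70% of its speed; a pose out of reach is approached as far as the arm can. A call is refused whole if a number of a shift passes 41.7 or a number of a turn 0.125, either way. A call with a gripper value outside its range is refused whole. "claw" is the opening, from 0 (shut) to 1 (fully open), set as the call begins (left out, the last holds). The fingers move at their own pace and stop on an object; "newtons" is the grip in N (left out, the last holds). Time passes only in rows, so rows that do not move let the fingers close. It gives the time, the measured TCP pose, the force, the opening and the grip force at its end, in the units of the state.
- robot.read_state(): the state, without advancing time (a new reading comes with each control period).
- robot.read_camera(name): name is "side" or "top" or "wrist"; returns (picture, depth): 384x512x3 uint8, blue, green, red; 384x512 float32, m along the optical axis (not along the pixel's ray), 0 where there is no reading.
- robot.calibration(name): a dict with "fx", "fy", "cx", "cy" (pixels), "extrinsics" (4x4, takes a point from world to camera coordinates). Camera axes: x right, y down, z forward; pixel columns grow to the right and rows downward; lengths in m; the calibration is good to about 2 mm. A picture is of the moment at which its call begins: read the wrist's pose just before it. calibration takes no time and is no camera call; for the wrist camera it gives the pose at the moment of the call.
- robot.close_job(): hands the job in; it is judged then, once.
The state is a dict: "t": time; "q": joint angles; "dq": joint speeds; "joint_torque": joint torques, N m; "tool_pos": TCP position; "orientation": TCP orientation; "force": force on the tool from outside, world axes, zero at the start; "wrist_torque": the same for the moment, N m; "opening": finger opening in m; "gripper_force": force on a finger pad.
Only numpy, scipy, OpenCV 4.12 (cv2) and the standard library are available. Lean on these libraries where they do the work, as an engineer would, in place of code of your own. Each camera call takes 0.05 s, during which the arm holds its last target. There are 200 camera calls.

### The job

Aim the probe stand's boom straight at the middle of the tall round index pin (not at the square stop block) by turning the stand's knob. First take away the jar that stands in the boom's way, between it and the pin, and set it upright inside the small grey tray. Move the boom only by its knob, never let it bump a jar, and leave the other jar and the things standing round about where they are.

Things in the scene. Friction and masses are not known exactly. Their poses are not given: they have to be found in the camera images.
- stand: Probe stand, fixed; place and yaw vary. Aluminium deck 250 x 250 mm, 8 mm thick, carries jars, pin and stop. Origin: under the boom's pivot, on the worktop; own -x faces roughly to the robot. Deck: own x -195 to +55, y -125 to +125 mm. Grey gearbox 80 (x) by 160 (y, -40 to +120) mm, to z = 34 mm, with boom hub at x = y = 0 and knob at x = 0, y = +85 mm.
- boom: Steel boom turning about a vertical pivot. Origin: on the pivot axis, 34 mm above the worktop; own x runs to its pointed tip 140 mm out, z up. Bar 12 mm wide, 40 to 50 mm above the worktop; 16 mm black sleeve at 90 mm out, to 63 mm high; hub 44 mm in diameter, to 58 mm high; counterweight 40 mm behind. Starts nearly along the stand's -x, between the jars.
- knob (a joint): Turning angle of the knob (rad), growing anticlockwise seen from above, limits -3.4 to 3.4. The knob is geared to the boom: the boom turns the same way by one quarter of the knob's angle (boom along the stand's -x at 0). Light friction (about 0.06 N m); it stays where it is left.
- knob_grip (a point): Middle of the knob's grip bar, on the knob's vertical axis, 86 mm above the worktop. The black bar is 60 mm long along own x, 16 mm wide along own y, from 65 to 101 mm above the worktop, over a disc 60 mm in diameter; own z is up. Turns with the knob.
- pin: Index pin, the mark: fixed plain steel round post 12 mm in diameter, 60 mm high with a pointed top, on a 24 mm foot, standing on the deck beyond the boom tip's circle, on the left or the right side. Origin: centre of its underside, on the deck.
- stop: Stop block, not the mark: fixed plain steel square block 22 x 22 x 26 mm on the deck, on the side opposite to the pin. Origin: centre of its underside.
- tall_jar: Clear jar with a yellow cap, 45 mm in diameter, 80 mm high (cap 30 mm wide above 75 mm), about 50 g, loose, on the deck on one side of the boom. Origin: centre of its underside, own z up.
- squat_jar: White jar with a red cap, 52 mm in diameter, 60 mm high, loose, on the deck on the other side of the boom. Origin: centre of its underside, own z up. Which jar stands on the pin's side varies; that one blocks the boom.
- tray: Shallow open grey tray, fixed on the worktop left or right of the stand, 100 x 100 mm outside, 14 mm high, walls 4 mm, floor 4 mm thick. Origin: centre of its underside, axes along its sides.
- bottle: Bystander: white bottle with a blue cap, 54 mm in diameter, 126 mm high, loose, on the side of the stand opposite to the tray. Origin: centre of its underside.
- handheld: Bystander: dark hand-held meter 150 x 68 x 32 mm lying beside the stand. Origin: centre of its underside.
- tin: Bystander: flat blue tin 70 x 112 x 28 mm lying beside the stand. Origin: centre of its underside.
Not all that is in view belongs to the job. Leave any turquoise look-alike of the tall_jar alone.

How it is judged:
By the outcome, as a careful person would: the job done as asked, in the order asked, and still so for the second after the job is handed in, with the robot touching nothing.
It also fails if it takes over 64 s, if anything falls off the work surface, if the arm or the gripper's body presses on something with over 40 N, if the wrist force passes 120 N, or if a joint passes its speed limit or range.

## Working session

There is one attempt and no reset: what is moved stays moved. The work goes in short steps, Python scripts to look and compute and a tool call to move; the robot and the scene stay as the last step left them, time stands still between calls to the robot, and variables do not carry over. Pictures are saved under pics/ and viewed, at most 12 in all, crops included, and the job is handed in when it is done.

Besides the shell and the picture viewer there is one more tool, called by a JSON object that holds its "op" and its "data", one argument or row to a line. apply_moves: Moves the arm, as the interface text tells. Its arguments: {"type":"object","properties":{"series":{"type":"array"},"claw":{"type":"number"},"newtons":{"type":"number"}},"required":["series"]}

```bash
mkdir -p pics; ls; cat > h.py <<'E'
import numpy as np, cv2
from scipy.spatial.transform import Rotation as R
from plant import robot
def cam(n):
    c=robot.calibration(n); p,d=robot.read_camera(n); return p,d,c
def ray(c,u,v,z):
    E=np.array(c["extrinsics"]); Rm=E[:3,:3]; o=-Rm.T@E[:3,3]
    d=Rm.T@np.array([(u-c["cx"])/c["fx"],(v-c["cy"])/c["fy"],1]); return o+d*(z-o[2])/d[2]
def cloud(d,c):
    v,u=np.mgrid[:384,:512]; E=np.array(c["extrinsics"])
    P=np.stack([(u-c["cx"])/c["fx"]*d,(v-c["cy"])/c["fy"]*d,d],-1)
    return (P-E[:3,3])@E[:3,:3]
E
python3 - <<'E'
from h import *
s=robot.read_state();print(s["t"],s["tool_pos"],s["orientation"],s["opening"])
p,d,c=cam("top");print(c)
cv2.imwrite("pics/top.png",p);np.savez("top.npz",p=p,d=d,W=cloud(d,c))
p,d,c=cam("side");cv2.imwrite("pics/side.png",p);np.savez("side.npz",p=p,d=d,W=cloud(d,c))
E
```

```text
pics
0.0 [ 0.14192377 -0.58273987  0.40372851] [-3.11746444e+00 -3.74104325e-01  1.08689508e-04] 0.09287235016880024
{'fx': 427.3589500018077, 'fy': 427.3589500018077, 'cx': 251.0275057560246, 'cy': 190.69701643128712, 'extrinsics': array([[ 0.02288648, -0.99956605, -0.01854534, -0.01127954],
       [-0.98961922, -0.02001834, -0.14231325,  0.52083214],
       [ 0.14188024,  0.02160987, -0.98964792,  1.03668146],
       [ 0.        ,  0.        ,  0.        ,  1.        ]])}
```

View pics/top.png

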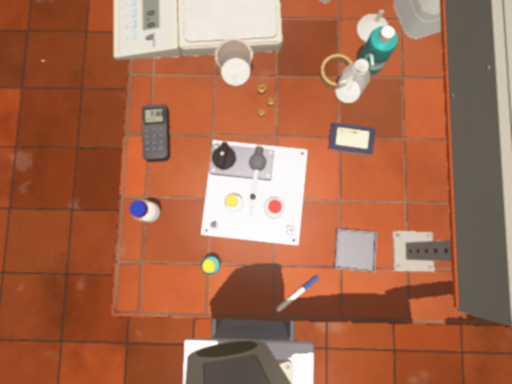

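View pics/side.png

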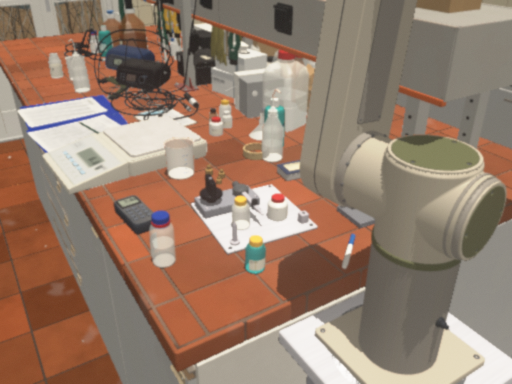

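The top view shows the deck centred near (255,193), knob (224,155), hub (258,157), yellow jar (233,201), red jar (275,206) and tray (356,249). The side view shows the tall pin at left (235,235), with the stop at right (303,216). So the yellow tall jar is the blocker. Next I'll measure.

```bash
python3 - <<'E'
from h import *
c=robot.calibration("top");f=np.load("top.npz");p,W=f["p"],f["W"]
cv2.imwrite("pics/crop.png",cv2.resize(p[130:280,185:385],None,fx=4,fy=4,interpolation=cv2.INTER_CUBIC))
hsv=cv2.cvtColor(p,cv2.COLOR_BGR2HSV)
m=((hsv[...,1]<50)&(hsv[...,2]>170)).astype(np.uint8); m[:135]=0;m[255:]=0;m[:,:195]=0;m[:,320:]=0
m=cv2.morphologyEx(m,cv2.MORPH_OPEN,np.ones((3,3)))
cs=max(cv2.findContours(m,0,2)[0],key=cv2.contourArea)
pts=np.array([ray(c,u,v,.008)[:2] for u,v in cs[:,0]],np.float32)
r=cv2.minAreaRect(pts);print("deck",r,cv2.boxPoints(r))
def blob(n,lo,hi,z,box):
    x0,y0,x1,y1=box;mm=cv2.inRange(hsv,lo,hi);k=np.zeros_like(mm);k[y0:y1,x0:x1]=mm[y0:y1,x0:x1]
    n_,_,st,ce=cv2.connectedComponentsWithStats(k);i=1+st[1:,4].argmax()
    u,v=ce[i];w=W[int(v),int(u)];print(n,ce[i],st[i],"ray",ray(c,u,v,z).round(4),"depth",w.round(4))
blob("yellow",(22,120,120),(35,255,255),.088,(215,185,250,215))
blob("red",(0,150,80),(6,255,255),.068,(264,196,286,216))
blob("redw",(170,150,80),(180,255,255),.068,(264,196,286,216))
blob("knob",(0,0,0),(180,255,70),.101,(205,138,240,172))
blob("tray",(95,10,60),(130,90,200),.004,(328,222,385,278))
for n,(u,v) in dict(pin=(213,224),stop=(291,230),hub=(258,157),tray=(356,249)).items(): print(n,W[v,u].round(4),W[v-4:v+5,u-4:u+5,2].max().round(4))
E
```

```text
deck ((0.5236738324165344, -0.007876068353652954), (0.250546395778656, 0.2508770227432251), 85.09748077392578) [[ 0.38798827 -0.12197089]
 [ 0.6379475  -0.14341103]
 [ 0.6593594   0.10621876]
 [ 0.40940017  0.12765889]]
yellow [231.26595745 200.21276596] [226 195  11  11  94] ray [0.4898 0.0455 0.088 ] depth [0.4902 0.0461 0.0888]
red [274.51807229 206.06024096] [270 201  10  11  83] ray [ 0.4801 -0.0585  0.068 ] depth [ 0.4804 -0.0574  0.0655]Traceback (most recent call last):
  File "<stdin>", line 16, in <module>
  File "<stdin>", line 12, in blob
ValueError: attempt to get argmax of an empty sequence
```

View pics/crop.png

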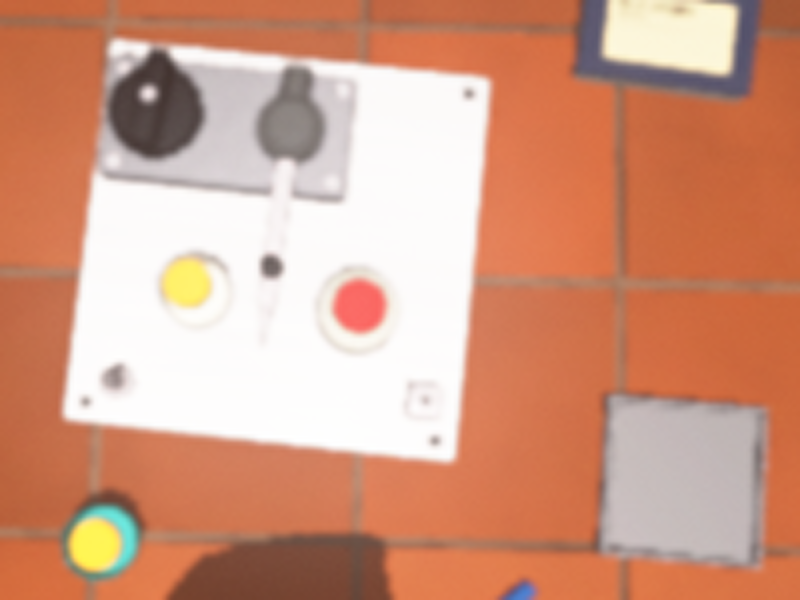

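The crop shows the pin at crop (117,378), the stop at (425,400), and the tray spanning (600–765, 395–565). The knob is at (155,105) with its bar running roughly along the stand's x.

```bash
python3 - <<'E'
from h import *
c=robot.calibration("top");f=np.load("top.npz");p,W=f["p"],f["W"]
yaw=np.arctan2(-.02144,.24996);S=R.from_euler("z",yaw).as_matrix()[:2,:2];o=np.array([.52367,-.00788])+.07*S[:,0]
print("stand",o,yaw)
X=W.reshape(-1,3);loc=(X[:,:2]-o)@S
def sel(x0,x1,y0,y1,z0,z1=1):
    k=(loc[:,0]>x0)&(loc[:,0]<x1)&(loc[:,1]>y0)&(loc[:,1]<y1)&(X[:,2]>z0)&(X[:,2]<z1);return loc[k],X[k]
for n,a in dict(knobbar=(-.05,.05,.04,.13,.092,.12),hub=(-.05,.05,-.04,.03,.052),pin=(-.2,-.13,.07,.13,.03),pinlow=(-.2,-.13,.07,.13,.014),tall=(-.14,-.06,.03,.1,.08),squat=(-.14,-.05,-.1,-.02,.055),stop=(-.2,-.13,-.13,-.06,.026),sleeve=(-.11,-.07,-.02,.02,.053),bar=(-.145,-.025,-.03,.03,.036,.053)).items():
    l,x=sel(*a)
    if len(l)>3:
        r=cv2.minAreaRect(l.astype(np.float32));e=np.linalg.svd(l-l.mean(0),full_matrices=False)[2][0]
        print(n,len(l),"loc mid",((l.min(0)+l.max(0))/2).round(4),"mean",l.mean(0).round(4),"zmax",x[:,2].max().round(3),"world",x.mean(0).round(4),"rect",np.round(r[1],3),"dir",e.round(3))
    else: print(n,len(l))
for n,(u,v,z) in dict(hub=(291,125,.058),pin=(117,378,.065),stop=(424,400,.034),white=(148,93,.101),t1=(609,396,.014),t2=(767,408,.014),t3=(758,567,.014),t4=(600,552,.014)).items():
    w=ray(c,185+(u-1.5)/4,130+(v-1.5)/4,z);print(n,w.round(4),((w[:2]-o)@S).round(4))
# high obstacles round the tray
k=(X[:,0]>.3)&(X[:,0]<.55)&(X[:,1]<-.15)&(X[:,1]>-.5)&(X[:,2]>.03);print("obst",X[k].min(0) if k.any() else 0,X[k].max(0) if k.any() else 0)
E
```

```text
stand [ 0.59341391 -0.0138622 ] -0.08556429795821588
knobbar 166 loc mid [0.0005 0.0837] mean [-0.0005  0.0834] zmax 0.106 world [0.6    0.0693 0.1005] rect [0.017 0.058] dir [-0.993  0.114]
hub 270 loc mid [-0.0038 -0.0009] mean [ 0.0034 -0.0011] zmax 0.063 world [ 0.5968 -0.0153  0.0566] rect [0.081 0.042] dir [-0.997  0.073]
pin 24 loc mid [-0.168   0.0921] mean [-0.1679  0.091 ] zmax 0.069 world [0.4339 0.0912 0.0573] rect [0.011 0.01 ] dir [-0.418 -0.908]
pinlow 48 loc mid [-0.169   0.0923] mean [-0.1691  0.0908] zmax 0.069 world [0.4327 0.091  0.0368] rect [0.015 0.02 ] dir [-0.724  0.69 ]
tall 120 loc mid [-0.1085  0.0489] mean [-0.1084  0.0487] zmax 0.094 world [0.4896 0.044  0.0882] rect [0.027 0.029] dir [-0.043 -0.999]
squat 223 loc mid [-0.1103 -0.0535] mean [-0.1099 -0.0547] zmax 0.075 world [ 0.4792 -0.059   0.0653] rect [0.04  0.042] dir [-0.645 -0.765]
stop 85 loc mid [-0.1504 -0.0864] mean [-0.1572 -0.0986] zmax 0.053 world [ 0.4283 -0.0987  0.0354] rect [0.061 0.025] dir [-0.597 -0.802]
sleeve 38 loc mid [-0.095   0.0018] mean [-0.09    0.0015] zmax 0.068 world [ 0.5039 -0.0047  0.0621] rect [0.027 0.012] dir [-0.995 -0.102]
bar 191 loc mid [-0.0814  0.0005] mean [-0.0697  0.0012] zmax 0.053 world [ 0.5241 -0.0067  0.0478] rect [0.059 0.113] dir [-0.997  0.071]
hub [ 0.5932 -0.0146  0.058 ] [-0.0001 -0.0007]
pin [0.4333 0.0875 0.065 ] [-0.1682  0.0873]
stop [ 0.4258 -0.1005  0.034 ] [-0.1596 -0.1007]
white [0.6019 0.0711 0.101 ] [0.0012 0.0854]
t1 [ 0.4319 -0.2186  0.014 ] [-0.1434 -0.2178]
t2 [ 0.4265 -0.3177  0.014 ] [-0.1403 -0.3169]
t3 [ 0.3278 -0.3103  0.014 ] [-0.2393 -0.318 ]
t4 [ 0.3347 -0.2124  0.014 ] [-0.2408 -0.22  ]
obst [ 0.30004103 -0.39278204  0.03047508] [ 0.54992883 -0.36864581  0.49019469]
```

```bash
python3 - <<'E'
from h import *
W=np.load("top.npz")["W"].reshape(-1,3);V=np.load("side.npz")["W"].reshape(-1,3)
for n,X in (("top",W),("side",V)):
  for x in np.arange(0,.7,.1):
    r=[]
    for y in np.arange(-.65,.2,.05):
      k=(abs(X[:,0]-x)<.05)&(abs(X[:,1]-y)<.025);r.append(round(float(X[k,2].max()),2) if k.any() else None)
    print(n,round(x,1),r)
s=robot.read_state();Rm=R.from_rotvec(s["orientation"]).as_matrix();print(Rm.round(3),s["q"])
E
```

```text
top 0.0 [-0.88, -0.88, -0.89, -0.88, -0.88, -0.89, -0.88, -0.89, -0.89, -0.79, -0.79, None, None, None, None, None, 0.0]
top 0.1 [-0.89, -0.89, -0.88, -0.89, -0.88, -0.89, -0.89, -0.88, -0.89, -0.79, 0.01, 0.02, 0.01, -0.24, 0.0, 0.01, 0.01]
top 0.2 [0.0, 0.01, 0.01, 0.01, 0.01, 0.0, 0.01, 0.01, 0.01, 0.01, 0.01, 0.02, 0.56, 0.54, 0.52, 0.47, 0.01]
top 0.3 [None, None, None, 0.01, 0.02, 0.49, 0.49, 0.02, 0.02, 0.02, 0.02, 0.02, 0.01, 0.01, 0.06, 0.09, 0.01]
top 0.4 [None, None, None, 0.01, 0.02, 0.49, 0.49, 0.02, 0.02, 0.02, 0.01, 0.04, 0.01, 1.1, 0.02, 0.07, 0.01]
top 0.5 [None, None, None, 0.01, 0.01, 0.49, 0.49, 0.01, 0.01, 0.01, 0.01, 0.07, 0.07, 0.07, 0.09, 0.01, 0.01]
top 0.6 [None, None, None, 0.01, 0.01, 0.49, 0.49, 0.03, 0.03, 0.03, 0.01, 0.01, 0.06, 0.06, 0.11, 0.11, 0.01]
side 0.0 [None, None, None, None, None, None, None, None, None, None, 0.0, 0.01, 0.39, 0.4, 0.39, 0.01, 0.0]
side 0.1 [None, None, None, None, None, None, None, None, None, None, None, 0.58, 0.58, 0.58, 0.59, 0.45, 0.0]
side 0.2 [0.0, -0.0, -0.12, -0.13, None, None, None, None, None, None, 0.0, 0.01, 0.01, 0.0, 0.58, 0.49, 0.0]
side 0.3 [0.48, 0.49, 0.48, 0.49, 0.48, 0.49, 0.48, None, 0.02, 0.01, 0.01, 0.01, 0.0, 0.0, 0.0, 0.08, 0.0]
side 0.4 [0.48, 0.51, 0.51, 0.52, 0.48, 0.49, 0.48, None, 0.01, 0.01, 0.0, 0.04, 0.05, 0.01, 0.01, 0.07, 0.01]
side 0.5 [None, None, None, 0.51, 0.48, None, None, None, 0.0, 0.0, 0.01, 0.05, 0.07, 0.06, 0.09, 0.01, 0.0]
side 0.6 [None, None, None, None, None, None, None, None, 0.03, 0.03, 0.01, 0.01, 0.06, 0.06, 0.1, 0.1, 0.0]
[[ 0.972  0.237 -0.   ]
 [ 0.237 -0.972  0.002]
 [ 0.    -0.002 -1.   ]] [-1.41737469e+00  1.31063058e-01  1.48916459e+00  3.35163905e-06
  1.52303403e+00 -8.54232429e-02]
```

{"op": "apply_moves", "data": {
  "series": [
    [[0,0,0],[0,0,-0.1246]],
    [[0,0,0],[0,0,-0.1246]],
    [[0,0,0],[0,0,-0.1246]],
    [[0,0,0],[0,0,-0.1246]],
    [[0,0,0],[0,0,-0.1246]],
    [[0,0,0],[0,0,-0.1246]],
    [[0,0,0],[0,0,-0.1246]],
    [[0,0,0],[0,0,-0.1246]],
    [[0,0,0],[0,0,-0.1246]],
    [[0,0,0],[0,0,-0.1246]]
  ]
}}

```text
t: 0.93
tool_pos: [0.1419, -0.5828, 0.4041]
orientation: [-2.308, -2.131, -0.001]
force: [0.3, -0.3, 0.7]
opening: 0.0927
gripper_force: 0.0
```

```bash
cat >> h.py <<'E'
def plan(*wps):
    "tool-axis shifts (mm) from the measured pose through world points, and rows needed"
    s=robot.read_state();Rm=R.from_rotvec(s["orientation"]).as_matrix();a=np.array(s["tool_pos"])
    print("t",round(s["t"],2),"pos",a.round(4),"yang",np.arctan2(Rm[1,1],Rm[0,1]).round(4),"z",Rm[:,2].round(3),"q",np.round(s["q"],2),"F",np.round(s["force"],1),"open",round(s["opening"],4))
    for w in wps:
        w=np.array(w);d=Rm.T@(w-a)*1e3;n=int(np.ceil(np.linalg.norm(d)/38));print(w,d.round(1),"rows",n,(d/max(n,1)).round(2));a=w
E
python3 - <<'E'
from h import *
plan((.142,-.33,.40),(.30,-.1,.40),(.4896,.0445,.35),(.4896,.0445,.225))
E
```

```text
t 0.93 pos [ 0.1419 -0.5828  0.4041] yang -0.0798 z [-0.     0.001 -1.   ] q [-1.42  0.13  1.49  0.    1.52 -1.34] F [ 0.3 -0.3  0.7] open 0.0927
[ 0.142 -0.33   0.4  ] [252.  -20.1   4.4] rows 7 [36.   -2.87  0.63]
[ 0.3 -0.1  0.4] [2.419e+02 1.392e+02 2.000e-01] rows 8 [3.023e+01 1.740e+01 3.000e-02]
[0.4896 0.0445 0.35  ] [159.1 177.5  50.1] rows 7 [22.73 25.36  7.16]
[0.4896 0.0445 0.225 ] [-1.00e-01  0.00e+00  1.25e+02] rows 4 [-3.000e-02  1.000e-02  3.125e+01]
```

{"op": "apply_moves", "data": {
  "series": [
    [[18,-1.4,0],[0,0,0]],
    [[36,-2.9,0],[0,0,0]],
    [[36,-2.9,0],[0,0,0]],
    [[36,-2.9,0],[0,0,0]],
    [[36,-2.9,0],[0,0,0]],
    [[36,-2.9,0],[0,0,0]],
    [[36,-2.9,0],[0,0,0]],
    [[18,-1.4,0],[0,0,0]],
    [[0,0,0],[0,0,0]]
  ]
}}

```text
t: 1.68
tool_pos: [0.1436, -0.3276, 0.4045]
orientation: [2.313, 2.125, 0.001]
force: [-0.3, -0.4, 0.3]
opening: 0.0932
gripper_force: 0.0
```

{"op": "apply_moves", "data": {
  "series": [
    [[15,9,0],[0,0,0]],
    [[28,16,0],[0,0,0]],
    [[28,16,0],[0,0,0]],
    [[28,16,0],[0,0,0]],
    [[28,16,0],[0,0,0]],
    [[28,16,0],[0,0,0]],
    [[28,16,0],[0,0,0]],
    [[28,16,0],[0,0,0]],
    [[28,16,0],[0,0,0]],
    [[0,0,0],[0,0,0]]
  ]
}}

```text
t: 2.52
tool_pos: [0.3026, -0.0999, 0.4047]
orientation: [-2.307, -2.132, -0.003]
force: [-0.1, -0.1, -0.7]
opening: 0.093
gripper_force: 0.0
```

```bash
python3 - <<'E'
from h import *
plan((.46,.03,.37))
E
```

```text
t 2.52 pos [ 0.3026 -0.0999  0.4047] yang -0.079 z [ 0.001  0.002 -1.   ] q [-0.48 -0.72  2.18  0.    1.68 -0.4 ] F [-0.1 -0.1 -0.7] open 0.093
[0.46 0.03 0.37] [141.8 146.6  35.1] rows 6 [23.64 24.43  5.85]
```

{"op": "apply_moves", "data": {
  "series": [
    [[12,12,3],[0,0,0]],
    [[24,25,6],[0,0,0]],
    [[24,25,6],[0,0,0]],
    [[24,25,6],[0,0,0]],
    [[24,25,6],[0,0,0]],
    [[24,24,6],[0,0,0]],
    [[10,11,2],[0,0,0]],
    [[0,0,0],[0,0,0]],
    [[0,0,0],[0,0,0]]
  ]
}}

```text
t: 3.27
tool_pos: [0.4594, 0.0247, 0.3689]
orientation: [-2.313, -2.124, 0.003]
force: [-0.0, -1.0, 0.4]
opening: 0.0928
gripper_force: 0.0
```

```bash
python3 - <<'E'
from h import *
plan()
p,d,c=cam("wrist");cv2.imwrite("pics/w1.png",p);np.savez("w1.npz",p=p,d=d,W=cloud(d,c),E=c["extrinsics"],K=[c["fx"],c["fy"],c["cx"],c["cy"]])
E
```

```text
t 3.27 pos [0.4594 0.0247 0.3689] yang -0.0849 z [-0.002 -0.    -1.   ] q [-0.06 -0.24  1.91 -0.    1.47  0.03] F [-0.  -1.   0.4] open 0.0928
```

View pics/w1.png

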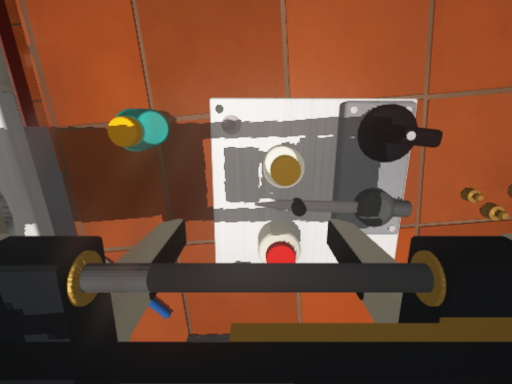

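The wrist view shows the yellow cap at (285,171), the pin top at about (231,121), the boom running (290→405, 207) with its sleeve at (298,208), and the knob bar at (425,136). I'll check the jar and pin positions against the top-view values.

```bash
python3 - <<'E'
from h import *
f=np.load("w1.npz");p,W=f["p"],f["W"];c=dict(zip(("fx","fy","cx","cy"),f["K"]),extrinsics=f["E"])
hsv=cv2.cvtColor(p,cv2.COLOR_BGR2HSV)
m=cv2.inRange(hsv,(15,120,60),(35,255,255));m[:140]=0;m[200:]=0;m[:,:250]=0;m[:,320:]=0
print((m>0).sum());M=cv2.moments(m,True);print("cap",M["m10"]/M["m00"],M["m01"]/M["m00"],ray(c,M["m10"]/M["m00"],M["m01"]/M["m00"],.088))
X=W.reshape(-1,3)
for n,(x0,x1,y0,y1,z0,z1) in dict(cap=(.46,.52,.01,.075,.084,.1),pin=(.41,.46,.06,.12,.03,.09),knob=(.55,.65,.03,.12,.093,.12),sleeve=(.48,.53,-.03,.02,.055,.08)).items():
    k=(X[:,0]>x0)&(X[:,0]<x1)&(X[:,1]>y0)&(X[:,1]<y1)&(X[:,2]>z0)&(X[:,2]<z1);q=X[k]
    if len(q)<4: print(n,len(q));continue
    e=np.linalg.svd((q-q.mean(0))[:,:2],full_matrices=False)[2][0]
    print(n,len(q),"mid",((q.min(0)+q.max(0))/2).round(4),"mean",q.mean(0).round(4),"dir",e.round(3))
plan((.489,.0445,.30),(.489,.0445,.225))
E
```

```text
693
cap 285.0 170.05772005772005 [0.48892111 0.04758891 0.088     ]
cap 706 mid [0.4896 0.0466 0.087 ] mean [0.4896 0.0468 0.0876] dir [0.963 0.271]
pin 124 mid [0.4346 0.0949 0.0496] mean [0.4355 0.0948 0.0589] dir [ 0.998 -0.059]
knob 1203 mid [0.601  0.0712 0.098 ] mean [0.5994 0.0719 0.0997] dir [ 0.981 -0.192]
sleeve 171 mid [ 0.5046 -0.0024  0.0597] mean [ 0.5044 -0.0017  0.0618] dir [ 0.465 -0.886]
t 3.32 pos [0.459  0.0243 0.3692] yang -0.0859 z [-0.002 -0.    -1.   ] q [-0.06 -0.24  1.91 -0.    1.47  0.03] F [-0.5 -0.1  0.1] open 0.0935
[0.489  0.0445 0.3   ] [22.8 28.3 69.2] rows 3 [ 7.59  9.42 23.06]
[0.489  0.0445 0.225 ] [ 0.   0.1 75. ] rows 2 [2.00e-02 6.00e-02 3.75e+01]
```

{"op": "apply_moves", "data": {
  "series": [
    [[5,6,10],[0,0,0]],
    [[10,11,18],[0,0,0]],
    [[10,11,18],[0,0,0]],
    [[0,0,20],[0,0,0]],
    [[0,0,20],[0,0,0]],
    [[0,0,20],[0,0,0]],
    [[0,0,20],[0,0,0]],
    [[0,0,12],[0,0,0]],
    [[0,0,6],[0,0,0]],
    [[0,0,0],[0,0,0]]
  ],
  "claw": 0.76
}}

```text
t: 4.15
tool_pos: [0.4884, 0.0467, 0.2248]
orientation: [-2.315, -2.122, 0.002]
force: [-0.2, 0.9, 0.1]
opening: 0.0711
gripper_force: 0.0
```

{"op": "apply_moves", "data": {
  "series": [
    [[0,0,0],[0,0,0]],
    [[0,0,0],[0,0,0]],
    [[0,0,0],[0,0,0]],
    [[0,0,0],[0,0,0]],
    [[0,0,0],[0,0,0]],
    [[0,0,0],[0,0,0]]
  ],
  "claw": 0.3,
  "newtons": 10
}}

```text
t: 4.65
tool_pos: [0.4896, 0.0476, 0.2266]
orientation: [2.314, 2.123, 0.002]
force: [-0.2, 0.6, 4.7]
opening: 0.0441
gripper_force: 10.0
```

{"op": "apply_moves", "data": {
  "series": [
    [[0,0,-6],[0,0,0]],
    [[0,0,-14],[0,0,0]],
    [[0,0,-20],[0,0,0]],
    [[0,0,-20],[0,0,0]],
    [[0,0,-20],[0,0,0]],
    [[0,0,-20],[0,0,0]],
    [[0,0,-14],[0,0,0]],
    [[0,0,-6],[0,0,0]],
    [[0,0,0],[0,0,0]]
  ]
}}

```text
t: 5.4
tool_pos: [0.4897, 0.0476, 0.3476]
orientation: [2.313, 2.123, 0.003]
force: [-0.1, 0.1, -0.5]
opening: 0.0442
gripper_force: 10.0
```

```bash
python3 - <<'E'
from h import *
plan((.383,-.258,.345),(.383,-.258,.223))
E
```

```text
t 5.4 pos [0.4897 0.0476 0.3476] yang -0.0859 z [ 0.003  0.    -1.   ] q [-0.01 -0.13  1.86  0.    1.42  0.08] F [-0.1  0.1 -0.5] open 0.0442
[ 0.383 -0.258  0.345] [-313.6  -80.     2.2] rows 9 [-34.84  -8.89   0.25]
[ 0.383 -0.258  0.223] [ -0.   -0.4 122. ] rows 4 [-1.00e-02 -9.00e-02  3.05e+01]
```

{"op": "apply_moves", "data": {
  "series": [
    [[-14,-4,0],[0,0,0]],
    [[-28,-7,0],[0,0,0]],
    [[-32,-8,0],[0,0,0]],
    [[-32,-8,0],[0,0,0]],
    [[-32,-8,0],[0,0,0]],
    [[-32,-8,0],[0,0,0]],
    [[-32,-8,0],[0,0,0]],
    [[-32,-8,0],[0,0,0]],
    [[-32,-8,0],[0,0,0]],
    [[-28,-7,0],[0,0,0]],
    [[-19,-6,0],[0,0,0]],
    [[0,0,0],[0,0,0]]
  ]
}}

```text
t: 6.4
tool_pos: [0.3809, -0.26, 0.3442]
orientation: [-2.317, -2.119, 0.002]
force: [0.3, -0.1, -0.9]
opening: 0.0441
gripper_force: 10.0
```

{"op": "apply_moves", "data": {
  "series": [
    [[0,0,10],[0,0,0]],
    [[0,0,18],[0,0,0]],
    [[0,0,18],[0,0,0]],
    [[0,0,18],[0,0,0]],
    [[0,0,16],[0,0,0]],
    [[0,0,10],[0,0,0]],
    [[0,0,6],[0,0,0]],
    [[0,0,0],[0,0,0]],
    [[0,0,0],[0,0,0]]
  ]
}}

```text
t: 7.15
tool_pos: [0.3828, -0.2571, 0.2497]
orientation: [-2.314, -2.124, -0.0]
force: [-0.2, -0.7, -0.9]
opening: 0.0442
gripper_force: 10.0
```

```bash
python3 - <<'E'
from h import *
plan((.383,-.258,.223))
p,d,c=cam("top");cv2.imwrite("pics/t2.png",cv2.resize(p[180:330,270:470],None,fx=3,fy=3,interpolation=cv2.INTER_CUBIC))
p,d,c=cam("wrist");cv2.imwrite("pics/w2.png",p)
E
```

```text
t 7.15 pos [ 0.3828 -0.2571  0.2497] yang -0.0854 z [-0.  0. -1.] q [-0.7  -0.11  2.03  0.    1.23 -0.62] F [-0.2 -0.7 -0.9] open 0.0442
[ 0.383 -0.258  0.223] [-0.9  0.3 26.7] rows 1 [-0.93  0.28 26.7 ]
```

View pics/w2.png

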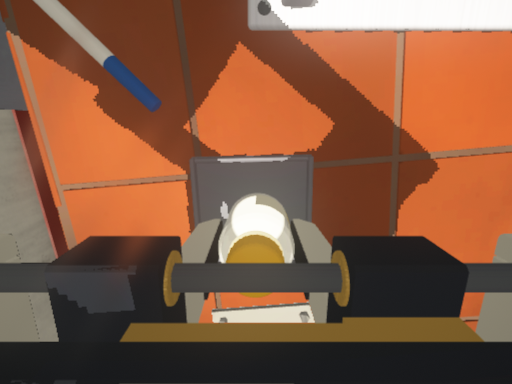

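The jar hangs over the tray: the jar's column is 257 and the tray spans columns 192–312. Lowering.

{"op": "apply_moves", "data": {
  "series": [
    [[0,0,8],[0,0,0]],
    [[0,0,8],[0,0,0]],
    [[0,0,6],[0,0,0]],
    [[0,0,3],[0,0,0]],
    [[0,0,1.5],[0,0,0]],
    [[0,0,0],[0,0,0]],
    [[0,0,0.5],[0,0,0]],
    [[0,0,0],[0,0,0]],
    [[0,0,0],[0,0,0]]
  ]
}}

```text
t: 8.0
tool_pos: [0.3827, -0.2575, 0.2228]
orientation: [2.315, 2.124, 0.0]
force: [-0.1, -0.2, -0.3]
opening: 0.0443
gripper_force: 10.0
```

{"op": "apply_moves", "data": {
  "series": [
    [[0,0,0.7],[0,0,0]],
    [[0,0,0],[0,0,0]],
    [[0,0,0.7],[0,0,0]],
    [[0,0,0],[0,0,0]],
    [[0,0,0],[0,0,0]]
  ]
}}

```text
t: 8.42
tool_pos: [0.3829, -0.2578, 0.2223]
orientation: [2.314, 2.123, 0.0]
force: [-2.1, 0.8, 7.1]
opening: 0.0442
gripper_force: 10.0
```

Contact with the tray floor (7 N). Releasing gently, then rising.

{"op": "apply_moves", "data": {
  "series": [
    [[0,0,0],[0,0,0]],
    [[0,0,0],[0,0,0]],
    [[0,0,0],[0,0,0]],
    [[0,0,0],[0,0,0]]
  ],
  "claw": 0.75
}}

```text
t: 8.75
tool_pos: [0.3825, -0.2573, 0.2211]
orientation: [-2.315, -2.124, -0.0]
force: [-0.8, -0.2, -0.1]
opening: 0.0657
gripper_force: 0.0
```

{"op": "apply_moves", "data": {
  "series": [
    [[0,0,-6],[0,0,0]],
    [[0,0,-14],[0,0,0]],
    [[0,0,-24],[0,0,0]],
    [[0,0,-28],[0,0,0]],
    [[0,0,-28],[0,0,0]],
    [[0,0,-18],[0,0,0]],
    [[0,0,-7],[0,0,0]],
    [[0,0,0],[0,0,0]]
  ]
}}

```text
t: 9.42
tool_pos: [0.3831, -0.2579, 0.3486]
orientation: [2.312, 2.121, 0.001]
force: [-0.3, -0.6, 0.4]
opening: 0.0697
gripper_force: 0.0
```

```bash
python3 - <<'E'
from h import *
plan((.585,.06,.36),(.6005,.0715,.255))
p,d,c=cam("wrist");cv2.imwrite("pics/w3.png",p)
W=cloud(d,c).reshape(-1,3);hsv=cv2.cvtColor(p,cv2.COLOR_BGR2HSV).reshape(-1,3)
k=(W[:,0]>.32)&(W[:,0]<.44)&(W[:,1]>-.32)&(W[:,1]<-.2)&(W[:,2]>.076)&(W[:,2]<.1);print(k.sum(),W[k].mean(0),W[k].min(0),W[k].max(0))
E
```

```text
t 9.42 pos [ 0.3831 -0.2579  0.3486] yang -0.086 z [ 0.003 -0.003 -1.   ] q [-0.7  -0.22  1.93  0.    1.43 -0.62] F [-0.3 -0.6  0.4] open 0.0697
[0.585 0.06  0.36 ] [334.  173.9 -11.6] rows 10 [33.4  17.39 -1.16]
[0.6005 0.0715 0.255 ] [ 13.   14.1 105. ] rows 3 [ 4.35  4.7  35.01]
768 [ 0.38212692 -0.25760336  0.08347445] [ 0.36759158 -0.2729202   0.07611571] [ 0.39662948 -0.24369608  0.08618759]
```

View pics/w3.png

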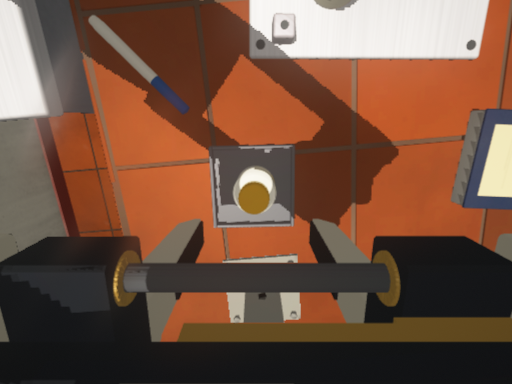

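The jar stands upright in the tray: cap at (255,197), tray from (210,145) to (295,227). On to the knob.

{"op": "apply_moves", "data": {
  "series": [
    [[16,8,-1],[0,0,0]],
    [[33,17,-2],[0,0,0]],
    [[33,17,-2],[0,0,0]],
    [[33,17,-2],[0,0,0]],
    [[33,17,-2],[0,0,0]],
    [[33,17,-2],[0,0,0]],
    [[33,17,-1],[0,0,0]],
    [[33,17,0],[0,0,0]],
    [[33,17,0],[0,0,0]],
    [[33,17,0],[0,0,0]],
    [[21,13,0],[0,0,0]],
    [[0,0,0],[0,0,0]]
  ],
  "claw": 0.6
}}

```text
t: 10.47
tool_pos: [0.5855, 0.0643, 0.3553]
orientation: [-2.309, -2.126, 0.002]
force: [-0.3, -0.9, -0.6]
opening: 0.0558
gripper_force: 0.0
```

{"op": "apply_moves", "data": {
  "series": [
    [[0,0,0],[0,0,-0.122]],
    [[0,0,0],[0,0,-0.122]],
    [[0,0,0],[0,0,-0.122]],
    [[0,0,0],[0,0,-0.122]],
    [[0,0,0],[0,0,-0.122]],
    [[0,0,0],[0,0,-0.122]],
    [[0,0,0],[0,0,-0.122]],
    [[0,0,0],[0,0,-0.122]],
    [[0,0,0],[0,0,-0.122]],
    [[0,0,0],[0,0,-0.122]],
    [[0,0,0],[0,0,-0.122]],
    [[0,0,0],[0,0,-0.122]]
  ]
}}

```text
t: 11.47
tool_pos: [0.5838, 0.0598, 0.3558]
orientation: [-0.293, -3.124, 0.001]
force: [0.2, -0.2, -0.8]
opening: 0.0558
gripper_force: 0.0
```

{"op": "apply_moves", "data": {
  "series": [
    [[0,0,0],[0,0,0]],
    [[0,0,0],[0,0,0]]
  ]
}}

```text
t: 11.63
tool_pos: [0.5841, 0.06, 0.3565]
orientation: [-0.309, -3.124, 0.001]
force: [-0.6, 0.9, -0.8]
opening: 0.0561
gripper_force: 0.0
```

```bash
cat > m.py <<'E'
from h import *
def clus(X,x0,x1,y0,y1,z0,z1,n):
    k=(X[:,0]>x0)&(X[:,0]<x1)&(X[:,1]>y0)&(X[:,1]<y1)&(X[:,2]>z0)&(X[:,2]<z1);q=X[k]
    if len(q)<4: print(n,len(q));return q
    e=np.linalg.svd((q-q.mean(0))[:,:2],full_matrices=False)[2][0]
    print(n,len(q),"mid",((q.min(0)+q.max(0))/2).round(4),"mean",q.mean(0).round(4),"ang",np.arctan(e[1]/e[0]).round(4));return q
E
python3 - <<'E'
from m import *
p,d,c=cam("wrist");cv2.imwrite("pics/w4.png",p);X=cloud(d,c).reshape(-1,3)
clus(X,.55,.65,.03,.12,.093,.112,"knob")
clus(X,.41,.46,.06,.12,.03,.09,"pin")
plan((.6005,.0715,.30),(.6005,.0715,.255))
E
```

```text
knob 1044 mid [0.6009 0.0723 0.0983] mean [0.5993 0.0724 0.0999] ang -0.1923
pin 240 mid [0.4348 0.0955 0.0497] mean [0.437  0.0948 0.0549] ang 1.2891
t 11.68 pos [0.5842 0.06   0.3569] yang 1.3732 z [-0.002 -0.    -1.   ] q [ 0.02  0.12  1.58 -0.    1.44 -1.36] F [-0.6  1.2  0.4] open 0.0555
[0.6005 0.0715 0.3   ] [-13.9  14.5  56.8] rows 2 [-6.93  7.23 28.42]
[0.6005 0.0715 0.255 ] [-0.1  0.  45. ] rows 2 [-5.00e-02  1.00e-02  2.25e+01]
```

{"op": "apply_moves", "data": {
  "series": [
    [[-7,7,10],[0,0,0]],
    [[-7,7.5,18],[0,0,0]],
    [[-0.5,0.5,20],[0,0,0]],
    [[0,0,20],[0,0,0]],
    [[0,0,16],[0,0,0]],
    [[0,0,11],[0,0,0]],
    [[0,0,5],[0,0,0]],
    [[0,0,0],[0,0,0]],
    [[0,0,0],[0,0,0]]
  ]
}}

```text
t: 12.43
tool_pos: [0.6019, 0.0723, 0.2589]
orientation: [0.304, 3.126, 0.0]
force: [0.5, 0.6, 0.4]
opening: 0.0556
gripper_force: 0.0
```

{"op": "apply_moves", "data": {
  "series": [
    [[0,0,0],[0,0,0]],
    [[0,0,0],[0,0,0]],
    [[0,0,0],[0,0,0]],
    [[0,0,0],[0,0,0]],
    [[0,0,0],[0,0,0]],
    [[0,0,0],[0,0,0]]
  ],
  "claw": 0.05,
  "newtons": 15
}}

```text
t: 12.93
tool_pos: [0.6018, 0.0723, 0.2586]
orientation: [0.302, 3.127, 0.0]
force: [-0.1, 0.7, 0.5]
opening: 0.0202
gripper_force: 0.0
```

```bash
python3 - <<'E'
from h import *
plan((.601,.072,.256))
E
```

```text
t 12.93 pos [0.6018 0.0723 0.2586] yang 1.378 z [ 0. -0. -1.] q [ 0.04  0.26  1.62 -0.    1.27 -1.34] F [-0.1  0.7  0.5] open 0.0202
[0.601 0.072 0.256] [ 0.7 -0.5  2.6] rows 1 [ 0.72 -0.47  2.59]
```

{"op": "apply_moves", "data": {
  "series": [
    [[0,0,0],[0,0,0]],
    [[0,0,0],[0,0,0]],
    [[0,0,0],[0,0,0]]
  ]
}}

```text
t: 13.18
tool_pos: [0.6017, 0.0716, 0.2585]
orientation: [-0.303, -3.127, 0.002]
force: [-1.8, -4.9, 2.7]
opening: 0.0158
gripper_force: 15.0
```

{"op": "apply_moves", "data": {
  "series": [
    [[0,0,0],[0,0,0.06]],
    [[0,0,0],[0,0,0.06]],
    [[0,0,0],[0,0,0.06]],
    [[0,0,0],[0,0,0.06]],
    [[0,0,0],[0,0,0.06]],
    [[0,0,0],[0,0,0]]
  ]
}}

```text
t: 13.68
tool_pos: [0.6017, 0.0715, 0.2585]
orientation: [-0.773, -3.045, 0.002]
force: [-1.8, -5.2, 2.8]
opening: 0.0161
gripper_force: 15.0
```

{"op": "apply_moves", "data": {
  "series": [
    [[0,0,0],[0,0,0.08]],
    [[0,0,0],[0,0,0.08]],
    [[0,0,0],[0,0,0.08]],
    [[0,0,0],[0,0,0.08]],
    [[0,0,0],[0,0,0.08]],
    [[0,0,0],[0,0,0.08]],
    [[0,0,0],[0,0,0.08]],
    [[0,0,0],[0,0,0.08]],
    [[0,0,0],[0,0,0.08]],
    [[0,0,0],[0,0,0.08]],
    [[0,0,0],[0,0,0]]
  ]
}}

```text
t: 14.6
tool_pos: [0.6016, 0.0714, 0.2585]
orientation: [1.899, 2.502, -0.003]
force: [-4.0, -5.9, 3.8]
opening: 0.016
gripper_force: 15.0
```

{"op": "apply_moves", "data": {
  "series": [
    [[0,0,0],[0,0,0.08]],
    [[0,0,0],[0,0,0.08]],
    [[0,0,0],[0,0,0.08]],
    [[0,0,0],[0,0,0.08]],
    [[0,0,0],[0,0,0.08]],
    [[0,0,0],[0,0,0.08]],
    [[0,0,0],[0,0,0.08]],
    [[0,0,0],[0,0,0.08]],
    [[0,0,0],[0,0,0]],
    [[0,0,0],[0,0,0]]
  ]
}}

```text
t: 15.43
tool_pos: [0.6014, 0.0714, 0.2585]
orientation: [2.585, 1.784, -0.003]
force: [-5.0, -5.9, 4.8]
opening: 0.0161
gripper_force: 15.0
```

```bash
python3 - <<'E'
from m import *
plan()
p,d,c=cam("top");X=cloud(d,c).reshape(-1,3)
cv2.imwrite("pics/t3.png",cv2.resize(p[130:280,185:385],None,fx=4,fy=4,interpolation=cv2.INTER_CUBIC));np.savez("t3.npz",p=p,d=d)
clus(X,.41,.46,.06,.12,.03,.09,"pin")
E
```

```text
t 15.43 pos [0.6014 0.0714 0.2585] yang -0.3631 z [-0.001 -0.002 -1.   ] q [ 0.03  0.26  1.62 -0.    1.27  0.4 ] F [-5.  -5.9  4.8] open 0.0161
pin 0
```

View pics/t3.png

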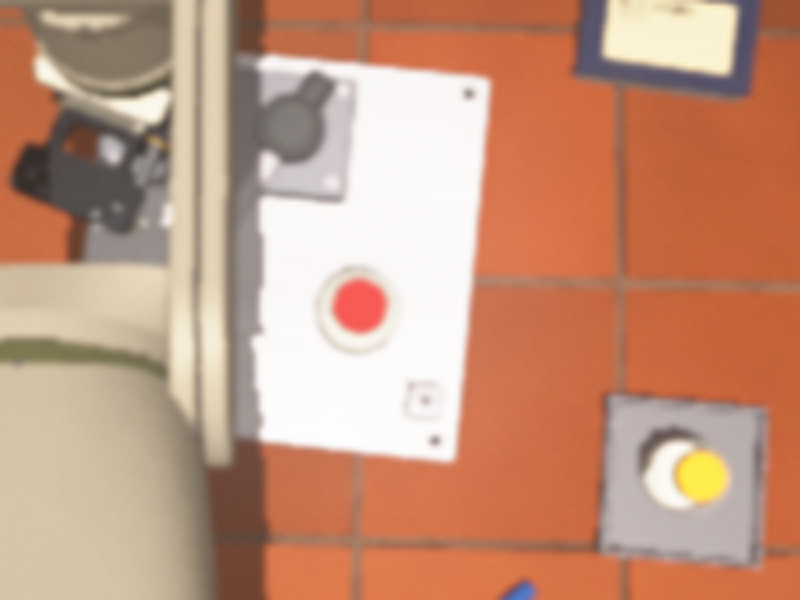

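The top view shows the hub turned and the counterweight at crop (320,88), but the arm hides the pin. I'll turn a bit more, release, back off and measure the boom against the pin.

{"op": "apply_moves", "data": {
  "series": [
    [[0,0,0],[0,0,0.06]],
    [[0,0,0],[0,0,0.06]],
    [[0,0,0],[0,0,0]],
    [[0,0,0],[0,0,0]],
    [[0,0,0],[0,0,0]]
  ]
}}

```text
t: 15.9
tool_pos: [0.6014, 0.0714, 0.2585]
orientation: [2.687, 1.626, -0.004]
force: [-4.4, -5.4, 4.2]
opening: 0.0156
gripper_force: 15.0
```

{"op": "apply_moves", "data": {
  "series": [
    [[0,0,0],[0,0,0]],
    [[0,0,0],[0,0,0]],
    [[0,0,0],[0,0,0]],
    [[0,0,0],[0,0,0]],
    [[0,0,0],[0,0,0]]
  ],
  "claw": 0.6
}}

```text
t: 16.32
tool_pos: [0.6018, 0.0725, 0.2583]
orientation: [-2.687, -1.627, -0.0]
force: [0.1, -0.5, -0.0]
opening: 0.0444
gripper_force: 0.0
```

```bash
python3 - <<'E'
from h import *
plan((.6014,.0714,.36),(.5,-.07,.40))
E
```

```text
t 16.32 pos [0.6018 0.0725 0.2583] yang -0.4818 z [ 0.  0. -1.] q [0.04 0.26 1.62 0.   1.27 0.52] F [ 0.1 -0.5 -0. ] open 0.0444
[0.6014 0.0714 0.36  ] [  -1.1    0.2 -101.7] rows 3 [ -0.37   0.06 -33.91]
[ 0.5  -0.07  0.4 ] [-172.3  -24.3  -40. ] rows 5 [-34.46  -4.87  -8.  ]
```

{"op": "apply_moves", "data": {
  "series": [
    [[0,0,-10],[0,0,0]],
    [[0,0,-25],[0,0,0]],
    [[0,0,-32],[0,0,0]],
    [[-12,-2,-35],[0,0,0]],
    [[-30,-4,-10],[0,0,0]],
    [[-34,-5,-10],[0,0,0]],
    [[-34,-5,-10],[0,0,0]],
    [[-34,-5,-5],[0,0,0]],
    [[-22,-3,-3],[0,0,0]],
    [[0,0,0],[0,0,0]],
    [[0,0,0],[0,0,0]]
  ]
}}

```text
t: 17.23
tool_pos: [0.5032, -0.0644, 0.3996]
orientation: [2.688, 1.623, 0.003]
force: [-0.0, 1.0, -0.8]
opening: 0.0554
gripper_force: 0.0
```

```bash
python3 - <<'E'
from m import *
plan()
p,d,c=cam("wrist");cv2.imwrite("pics/w5.png",p);W=cloud(d,c);np.savez("w5.npz",p=p,W=W,E=c["extrinsics"],K=[c["fx"],c["fy"],c["cx"],c["cy"]]);X=W.reshape(-1,3)
k=clus(X,.55,.65,.03,.12,.093,.112,"knob")
clus(X,.41,.46,.06,.12,.03,.09,"pin")
clus(X,.50,.53,.0,.05,.055,.08,"sleeve")
E
```

```text
t 17.23 pos [ 0.5032 -0.0644  0.3996] yang -0.4842 z [ 0.002 -0.    -1.   ] q [-0.23 -0.12  1.75  0.    1.51  0.26] F [-0.   1.  -0.8] open 0.0554
knob 897 mid [0.5979 0.0644 0.098 ] mean [0.5969 0.0634 0.0998] ang 1.0906
pin 194 mid [0.4345 0.0943 0.0497] mean [0.4365 0.0923 0.0526] ang 0.7801
sleeve 171 mid [0.5188 0.0359 0.0599] mean [0.519  0.0355 0.0622] ang -1.359
```

View pics/w5.png

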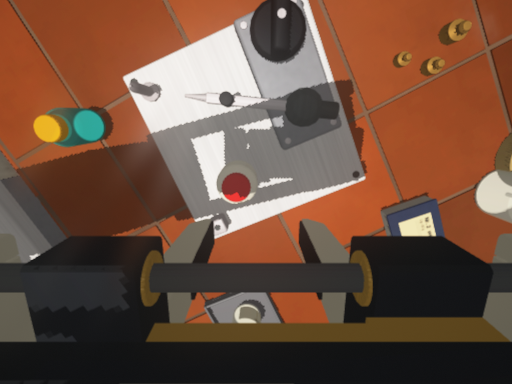

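The wrist view clearly shows the boom tip (187,96), sleeve (227,99), hub (304,106) and pin (foot at about (150,92), top at (135,84)). I'll zoom in for accurate pixels.

```bash
python3 - <<'E'
from h import *
p=np.load("w5.npz")["p"]
cv2.imwrite("pics/w5c.png",cv2.resize(p[60:140,120:340][:,:],None,fx=3.6,fy=3.6,interpolation=cv2.INTER_CUBIC))
E
```

```text
(no output)
```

View pics/w5c.png

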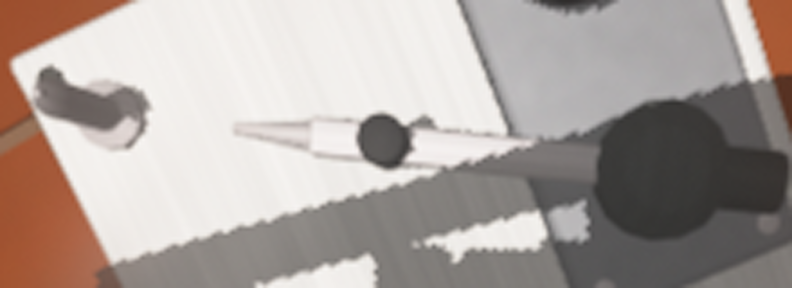

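The crop shows the tip at (237,128), sleeve top at (384,140), hub top at (663,170), foot circle centre at about (112,113), and pin top end at about (50,80).

```bash
python3 - <<'E'
from h import *
f=np.load("w5.npz");p,W=f["p"],f["W"];c=dict(zip(("fx","fy","cx","cy"),f["K"]),extrinsics=f["E"])
g=lambda u,v,z:ray(c,120+(u-1.3)/3.6,60+(v-1.3)/3.6,z)[:2]
P={n:g(*a) for n,a in dict(hub=(663,170,.058),sleeve=(384,140,.063),tip=(237,128,.045),bar=(312,137,.05),foot=(112,113,.012),foot10=(112,113,.010),pintop=(46,76,.066),knob=(1,1,.1)).items() if n!="knob"}
h=P["hub"]
for n,q in P.items():
    v=q-h;print(n,q.round(4),"r",np.linalg.norm(v).round(4),"bearing",np.arctan2(v[1],v[0]).round(4))
# body of the pin by depth, several bands
X=W.reshape(-1,3);cp=-f["E"][:3,:3].T@f["E"][:3,3];print("cam",cp.round(3))
for z0,z1 in ((.02,.03),(.03,.04),(.04,.05),(.05,.06),(.06,.075)):
    k=(abs(X[:,0]-.436)<.03)&(abs(X[:,1]-.093)<.03)&(X[:,2]>z0)&(X[:,2]<z1);q=X[k]
    if len(q): print(z0,len(q),q.mean(0).round(4),((q.min(0)+q.max(0))/2).round(4))
# deck corner edge & stand pose from knob centre
hs=W[...,2]; k=(abs(X[:,0]-.595)<.035)&(abs(X[:,1]+.014)<.035)&(X[:,2]>.054)&(X[:,2]<.062);r=cv2.minEnclosingCircle(X[k][:,:2].astype(np.float32));print("hub depth",r,X[k].mean(0))
E
```

```text
hub [ 0.5922 -0.0122] r 0.0 bearing 0.0
sleeve [0.5193 0.0358] r 0.0873 bearing 2.5595
tip [0.478  0.0633] r 0.1369 bearing 2.557
bar [0.4987 0.0489] r 0.1117 bearing 2.563
foot [0.4358 0.0947] r 0.1895 bearing 2.5418
foot10 [0.4353 0.0953] r 0.1902 bearing 2.5411
pintop [0.4388 0.0984] r 0.1891 bearing 2.517
cam [ 0.536 -0.003  0.379]
0.02 30 [0.4373 0.0913 0.025 ] [0.4357 0.0932 0.0249]
0.03 32 [0.4374 0.0912 0.0349] [0.4357 0.0929 0.0353]
0.04 37 [0.4374 0.0914 0.0444] [0.4357 0.093  0.045 ]
0.05 65 [0.4367 0.092  0.0562] [0.4344 0.0943 0.0551]
0.06 60 [0.4353 0.0936 0.0633] [0.4348 0.0941 0.0643]
hub depth ((0.6015418767929077, -0.018943164497613907), 0.029246143996715546) [ 0.59549275 -0.01433401  0.05660511]
```

The boom bearing is about 2.560 and the pin about 2.545. To remove height parallax, I'll put the camera into the vertical plane through hub and pin and measure again.

{"op": "apply_moves", "data": {
  "series": [
    [[10,-15,0],[0,0,0]],
    [[10,-15,0],[0,0,0]],
    [[9,-14,0],[0,0,0]],
    [[0,0,0],[0,0,0]],
    [[0,0,0],[0,0,0]],
    [[0,0,0],[0,0,0]]
  ]
}}

```text
t: 17.78
tool_pos: [0.4785, -0.0172, 0.3983]
orientation: [2.686, 1.629, 0.0]
force: [-0.5, 0.4, -0.6]
opening: 0.0558
gripper_force: 0.0
```

```bash
python3 - <<'E'
from m import *
plan()
p,d,c=cam("wrist");np.savez("w6.npz",p=p,W=cloud(d,c),E=c["extrinsics"],K=[c["fx"],c["fy"],c["cx"],c["cy"]])
E=np.array(c["extrinsics"]);print("cam",(-E[:3,:3].T@E[:3,3]).round(4))
X=cloud(d,c).reshape(-1,3)
clus(X,.41,.46,.06,.12,.03,.09,"pin")
for w in ((.434,.0945,.05),(.5922,-.0122,.058)):
    q=E[:3,:3]@w+E[:3,3];print(c["fx"]*q[0]/q[2]+c["cx"],c["fy"]*q[1]/q[2]+c["cy"])
cv2.imwrite("pics/w6c.png",cv2.resize(p[80:260,110:350],None,fx=3.3,fy=3.3,interpolation=cv2.INTER_CUBIC))
E
```

```text
t 17.78 pos [ 0.4785 -0.0172  0.3983] yang -0.4806 z [ 0. -0. -1.] q [-0.14 -0.2   1.82 -0.    1.52  0.34] F [-0.5  0.4 -0.6] open 0.0558
cam [0.5108 0.0447 0.3779]
pin 147 mid [0.4346 0.0943 0.0493] mean [0.4363 0.0932 0.0549] ang 1.06
177.8872151969383 115.19396794703722
341.54373070387567 134.30047394642736
```

View pics/w6c.png

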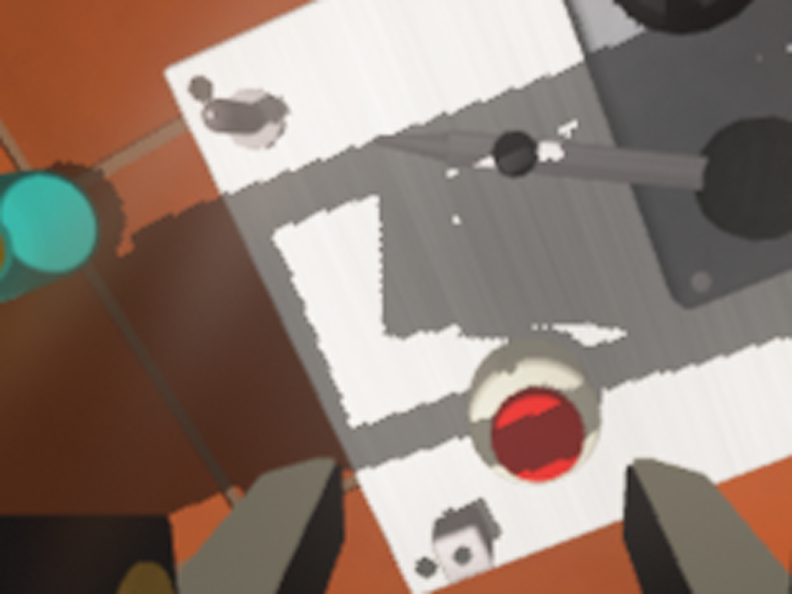

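The crop shows tip (383,143), sleeve (516,153), bar end at hub (705,173), foot centre about (258,119) and pin top (212,113). Extrapolated, the boom passes about 13 crop px to the near side of the pin, so I'll work that out properly.

```bash
python3 - <<'E'
from h import *
f=np.load("w6.npz");p,W=f["p"],f["W"];c=dict(zip(("fx","fy","cx","cy"),f["K"]),extrinsics=f["E"])
g=lambda u,v,z:ray(c,110+(u-1.2)/3.3,80+(v-1.2)/3.3,z)[:2]
for h in (np.array([.5922,-.0122]),np.array([.5934,-.0139]),g(757,178,.058)):
  print("hub",h.round(4))
  for n,a in dict(sleeve=(516,153,.063),tip=(383,143,.045),barend=(702,173,.05),foot=(258,119,.011),pintop=(210,113,.067)).items():
    q=g(*a);v=q-h;print("  ",n,q.round(4),"r",np.linalg.norm(v).round(4),"bearing",np.arctan2(v[1],v[0]).round(4))
# sub-pixel: hub top circle & foot via masks
b=g(383,143,.045)-g(702,173,.05);print("boom line alone",np.arctan2(b[1],b[0]))
gray=cv2.cvtColor(p,cv2.COLOR_BGR2GRAY);print(gray[112:118,170:202])
E
```

```text
hub [ 0.5922 -0.0122]
   sleeve [0.519  0.0366] r 0.088 bearing 2.5541
   tip [0.4786 0.0614] r 0.1354 bearing 2.5671
   barend [ 0.5752 -0.0008] r 0.0205 bearing 2.55
   foot [0.436  0.0939] r 0.1888 bearing 2.5449
   pintop [0.4342 0.0955] r 0.1912 bearing 2.5434
hub [ 0.5934 -0.0139]
   sleeve [0.519  0.0366] r 0.0899 bearing 2.5458
   tip [0.4786 0.0614] r 0.1373 bearing 2.5614
   barend [ 0.5752 -0.0008] r 0.0225 bearing 2.517
   foot [0.436  0.0939] r 0.1908 bearing 2.5411
   pintop [0.4342 0.0955] r 0.1931 bearing 2.5397
hub [ 0.59   -0.0101]
   sleeve [0.519  0.0366] r 0.0849 bearing 2.56
   tip [0.4786 0.0614] r 0.1324 bearing 2.5711
   barend [ 0.5752 -0.0008] r 0.0175 bearing 2.5778
   foot [0.436  0.0939] r 0.1858 bearing 2.5475
   pintop [0.4342 0.0955] r 0.1881 bearing 2.5459
boom line alone 2.570105457028534
[[237 210 139 139 136 132 128 124 120 117 114 114 114 114 114 114 115 117
  122 127 129 128 129 128 124 130 142 205 244 244 244 243]
 [229 182 154 167 151 130 128 126 122 119 115 113 113 114 114 115 115 115
  117 121 126 127 128 128 124 128 141 183 234 244 244 244]
 [223 166 170 201 176 124 130 126 123 119 115 112 113 113 113 114 113 114
  115 118 125 128 128 127 125 128 162 197 228 244 244 244]
 [227 178 163 190 174 130 129 125 121 117 114 111 112 112 113 113 113 114
  114 116 122 127 128 129 133 147 203 240 243 244 244 244]
 [233 197 145 150 145 138 131 126 120 116 112 110 111 111 112 112 112 112
  112 114 120 135 139 127 145 168 212 243 243 244 243 244]
 [239 220 153 143 142 137 132 127 121 116 113 111 110 110 110 111 111 111
  112 118 142 172 176 163 171 163 188 238 243 243 243 244]]
```

```bash
python3 - <<'E'
from h import *
plan((.6015,.0715,.36),(.6015,.0715,.2585))
E
```

```text
t 17.83 pos [ 0.4785 -0.0175  0.3983] yang -0.4814 z [ 0. -0. -1.] q [-0.14 -0.2   1.82 -0.    1.52  0.34] F [ 0.1  1.6 -0.4] open 0.0558
[0.6015 0.0715 0.36  ] [135.9  67.8  38.3] rows 5 [27.17 13.56  7.67]
[0.6015 0.0715 0.2585] [  0.   -0.  101.5] rows 3 [ 1.000e-02 -1.000e-02  3.383e+01]
```

{"op": "apply_moves", "data": {
  "series": [
    [[14,7,4],[0,0,0]],
    [[27,14,8],[0,0,0]],
    [[27,14,8],[0,0,0]],
    [[27,14,8],[0,0,0]],
    [[27,13,7],[0,0,0]],
    [[14,6,3],[0,0,0]],
    [[0,0,14],[0,0,0]],
    [[0,0,24],[0,0,0]],
    [[0,0,24],[0,0,0]],
    [[0,0,20],[0,0,0]],
    [[0,0,13],[0,0,0]],
    [[0,0,6],[0,0,0]]
  ]
}}

```text
t: 18.83
tool_pos: [0.6, 0.0705, 0.2561]
orientation: [-2.686, -1.625, 0.006]
force: [0.5, -0.5, 0.1]
opening: 0.0557
gripper_force: 0.0
```

{"op": "apply_moves", "data": {
  "series": [
    [[0,0,0],[0,0,0]],
    [[0,0,0],[0,0,0]],
    [[0,0,0],[0,0,0]],
    [[0,0,0],[0,0,0]],
    [[0,0,0],[0,0,0]],
    [[0,0,0],[0,0,0]],
    [[0,0,0],[0,0,0]],
    [[0,0,0],[0,0,0]],
    [[0,0,0],[0,0,0]],
    [[0,0,0],[0,0,0]]
  ],
  "claw": 0.05
}}

```text
t: 19.67
tool_pos: [0.6014, 0.0716, 0.26]
orientation: [-2.687, -1.627, -0.001]
force: [-4.1, 1.7, 6.9]
opening: 0.0157
gripper_force: 15.0
```

{"op": "apply_moves", "data": {
  "series": [
    [[0,0,0],[0,0,0.035]],
    [[0,0,0],[0,0,0.035]],
    [[0,0,0],[0,0,0]],
    [[0,0,0],[0,0,0]],
    [[0,0,0],[0,0,0]]
  ]
}}

```text
t: 20.08
tool_pos: [0.6014, 0.0716, 0.26]
orientation: [2.743, 1.532, 0.001]
force: [-3.2, 0.4, 5.5]
opening: 0.0159
gripper_force: 15.0
```

{"op": "apply_moves", "data": {
  "series": [
    [[0,0,0],[0,0,0]],
    [[0,0,0],[0,0,0]],
    [[0,0,0],[0,0,0]],
    [[0,0,0],[0,0,0]],
    [[0,0,0],[0,0,0]]
  ],
  "claw": 0.6
}}

```text
t: 20.5
tool_pos: [0.6012, 0.0714, 0.2591]
orientation: [-2.743, -1.532, 0.0]
force: [-0.3, 0.5, 0.3]
opening: 0.0445
gripper_force: 0.0
```

```bash
python3 - <<'E'
from h import *
plan((.6015,.0715,.36),(.482,-.0255,.36))
E
```

```text
t 20.5 pos [0.6012 0.0714 0.2591] yang -0.552 z [-0. -0. -1.] q [ 0.03  0.26  1.62 -0.    1.27  0.59] F [-0.3  0.5  0.3] open 0.0445
[0.6015 0.0715 0.36  ] [ 2.000e-01  1.000e-01 -1.009e+02] rows 3 [  0.06   0.05 -33.62]
[ 0.482  -0.0255  0.36  ] [-145.3  -50.9    0. ] rows 5 [-2.905e+01 -1.018e+01  1.000e-02]
```

{"op": "apply_moves", "data": {
  "series": [
    [[0,0,-10],[0,0,0]],
    [[0,0,-25],[0,0,0]],
    [[0,0,-30],[0,0,0]],
    [[-8,-4,-26],[0,0,0]],
    [[-22,-13,0],[0,0,0]],
    [[-30,-17,0],[0,0,0]],
    [[-30,-17,0],[0,0,0]],
    [[-30,-17,0],[0,0,0]],
    [[-20,-12,0],[0,0,0]],
    [[0,0,0],[0,0,0]],
    [[0,0,0],[0,0,0]],
    [[0,0,0],[0,0,0]]
  ]
}}

```text
t: 21.5
tool_pos: [0.4603, -0.0057, 0.3513]
orientation: [2.742, 1.531, 0.003]
force: [0.8, -0.3, 0.6]
opening: 0.0562
gripper_force: 0.0
```

```bash
python3 - <<'E'
from m import *
plan()
p,d,c=cam("wrist");np.savez("w7.npz",p=p,W=cloud(d,c),E=c["extrinsics"],K=[c["fx"],c["fy"],c["cx"],c["cy"]])
E=np.array(c["extrinsics"]);print("cam",(-E[:3,:3].T@E[:3,3]).round(4))
X=cloud(d,c).reshape(-1,3);clus(X,.55,.65,.03,.12,.093,.112,"knob")
for w in ((.4345,.0945,.05),(.5925,-.0125,.058)):
    q=E[:3,:3]@w+E[:3,3];print(c["fx"]*q[0]/q[2]+c["cx"],c["fy"]*q[1]/q[2]+c["cy"])
cv2.imwrite("pics/w7c.png",cv2.resize(p[80:210,130:390],None,fx=3,fy=3,interpolation=cv2.INTER_CUBIC))
E
```

```text
t 21.5 pos [ 0.4603 -0.0057  0.3513] yang -0.5524 z [ 0.002  0.    -1.   ] q [-0.12 -0.23  1.93  0.    1.43  0.43] F [ 0.8 -0.3  0.6] open 0.0562
cam [0.497  0.0537 0.3309]
knob 1571 mid [0.5983 0.0685 0.0982] mean [0.5975 0.0682 0.0995] ang 1.0235
181.3303457262302 121.18297812617585
374.05001131575 129.68838333699165
```

View pics/w7c.png

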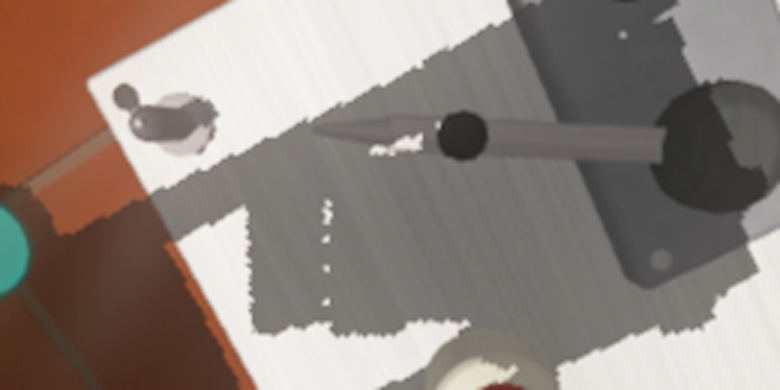

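The crop shows hub (720,147), sleeve (462,135), tip (316,128), foot (185,124) and pin top (140,123). The boom's line now passes within about 2–3 crop px (under 1 mm) of the pin. I'll check by fitting the masked pixels.

```bash
cat > fit.py <<'E'
from h import *
def fit(fn):
    f=np.load(fn);W=f["W"];v,u=np.mgrid[:384,:512];z=W[...,2]
    h=np.array([.593,-.013]);d=W[...,:2]-h;b=np.array([np.cos(2.543),np.sin(2.543)]);r=d@b;t=d@np.array([-b[1],b[0]])
    bar=(z>.040)&(z<.056)&(r>.028)&(r<.118)&(abs(t)<.012)
    c=[]
    for r0 in np.arange(.028,.115,.004):
        k=bar&(r>=r0)&(r<r0+.004)&((r<.078)|(r>.1))
        if k.sum()>8: c.append((u[k].mean(),(v[k].min()+v[k].max())/2,r0+.002,t[k].mean(),np.ptp(t[k])))
    c=np.array(c);L=np.polyfit(c[:,0],c[:,1],1);T=np.polyfit(c[:,2],c[:,3],1)
    print(fn,"bar px fit",L.round(4),"resid",np.std(c[:,1]-np.polyval(L,c[:,0])).round(2),"width",np.median(c[:,4]).round(4),"world bearing",(2.543+T[0]).round(4),"offs at hub",T[1].round(4))
    for n,k in dict(sleeve=(z>.057)&(z<.068)&(abs(r-.09)<.012)&(abs(t)<.014),shaft=(z>.02)&(z<.055)&(abs(r-.19)<.018)&(abs(t)<.018),top=(z>.055)&(z<.075)&(abs(r-.19)<.018)&(abs(t)<.018),foot=(z>.0105)&(z<.02)&(abs(r-.19)<.02)&(abs(t)<.02)).items():
        uu=u[k].mean();vv=(v[k].min()+v[k].max())/2
        print(n,k.sum(),uu.round(1),v[k].mean().round(2),vv,"line v",np.polyval(L,uu).round(2),"world t mean",t[k].mean().round(4),"mid",((t[k].min()+t[k].max())/2).round(4),"r",r[k].mean().round(4),"t/r",(t[k].mean()/r[k].mean()).round(4))
E
python3 -c "
from fit import *
fit('w7.npz');fit('w6.npz')"
```

```text
w7.npz bar px fit [4.430000e-02 1.127964e+02] resid 0.19 width 0.0109 world bearing 2.5452 offs at hub -0.0004
sleeve 212 284.4 125.34 125.0 line v 125.39 world t mean -0.0002 mid -0.0004 r 0.0893 t/r -0.0025
shaft 94 188.4 121.54 121.5 line v 121.14 world t mean 0.0006 mid 0.0007 r 0.1873 t/r 0.0032
top 126 179.2 121.15 121.0 line v 120.73 world t mean 0.0005 mid 0.0004 r 0.1905 t/r 0.0027
foot 204 192.6 121.48 121.5 line v 121.33 world t mean 0.0005 mid 0.0007 r 0.1884 t/r 0.0025
w6.npz bar px fit [ 0.1008 99.743 ] resid 0.13 width 0.0115 world bearing 2.5624 offs at hub -0.0002
sleeve 153 265.9 126.5 126.5 line v 126.54 world t mean 0.0013 mid 0.0014 r 0.0891 t/r 0.015
shaft 72 184.5 115.69 115.0 line v 118.34 world t mean 0.0005 mid 0.0004 r 0.1872 t/r 0.0027
top 95 176.4 114.89 115.0 line v 117.53 world t mean 0.0006 mid 0.0006 r 0.1904 t/r 0.0031
foot 163 188.3 116.07 116.0 line v 118.72 world t mean 0.0006 mid 0.0008 r 0.1887 t/r 0.0031
```

The boom's line agrees with the pin to within about 0.4 px (roughly 0.3 mm), its bearing being 2.545 against the pin's 2.546. The gripper is clear of everything, so I'm handing in.

```bash
python3 -c "
from h import *
print(robot.close_job())"
```

```text
the job is handed in; nothing more can be done
None
```

The tall jar stands upright in the grey tray, the boom points at the round index pin to within about 0.3 mm by the wrist camera, and the job was handed in at about 21.5 s; I did not separately re-check the bystanders at the end.

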